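# Ring for the inspector and hold the pump crate's lid open

## Task

Call the goods-in inspector by pressing the desk bell's plunger fully down to its stop and letting it spring up again, then lift the wooden pump crate's lid by its red bar and hold it open at 45 degrees (half way to upright, give or take a few degrees) so that the contents can be checked. The lid falls shut by itself, so finish while still holding it there with the gripper: do not let go. Leave everything else on the bench where it is.

Things in the scene. Friction and masses are not known exactly. Their poses are not given: they have to be found in the camera images.
- crate: Wooden pump crate, fixed to the bench, 180 (own x) x 260 (own y) x 110 mm tall without lid, yellow and red parts inside. Origin: centre of its underside; own z up, own -x is its front, towards the robot, yawed up to 0.4 rad. It stands on the robot's left or right, the bell on the other side.
- lid (a joint): Lid angle in rad about the crate's own y axis: 0 shut, 0.785 = 45 degrees, 1.9 = thrown right back. The plywood lid (186 x 270 x 9 mm, with two flat battens lying on it, about 0.45 kg) is hinged along the crate's rear top edge and falls shut by its own weight.
- lid_hinge (a point): On the hinge axis at mid width: 90 mm behind the crate's centre (own +x), 110 mm above the bench. The axes turn with the lid: x points back from the handle to the hinge in the lid's plane, y along the hinge.
- lid_handle (a point): Middle of the lid's red bar: round, 12 mm thick, 120 mm long, along own y, on two side legs in the lid's plane. Lid shut: 235 mm in front of the hinge axis, 4.5 mm above it (114.5 mm above the bench), 45 mm free between bar and lid edge, nothing below: a finger fits on either side from above. It moves on a 235 mm arc round the hinge; the bar may turn between the pads. Own x points to the hinge.
- bell_top (a point): Centre of the top of the bell's brass plunger head (24 mm across), 70 mm above the bench when up; it moves straight down. The chrome desk bell under it is fixed, 90 mm across at its black base, the dome's top 52 mm high.
- plunger (a joint): Travel of the bell's plunger in m: 0 up, 0.007 fully down on its stop. A spring pushes it up: 1.5 N at first, 5 N at the stop.
- red_ram: small red hydraulic cylinder lying flat, 208 mm long overall with a steel rod, 36 mm square ends; bystander. Origin: centre of its underside.
- filter: upright silver filter housing, 72 mm across, 108 mm tall; bystander. Origin: centre of its underside.
- jar: jar with a blue cap, 64 mm across, 55 mm tall; bystander. Origin: centre of its underside.
- yellow_pump: yellow gear pump, 90 x 70 mm, 91 mm tall, with a steel shaft; bystander. Origin: centre of its underside.
- green_valve: green valve block, 60 x 60 mm, 73 mm tall, black coil on top; bystander. Origin: centre of its underside.
- screwdriver: screwdriver lying flat; bystander.
- blue_solenoid: silver valve with a blue coil lying flat, 82 x 35 mm, 35 mm tall; bystander. Origin: centre of its underside.
- plug: stepped brass plug, 44 mm across, 32 mm tall; bystander. Origin: centre of its underside.
Not all that is in view belongs to the job. Leave any pink or purple look-alike of the part that bears bell_top alone.

How it is judged:
By the outcome, as a careful person would: the job done as asked, in the order asked, and still so for the second after the job is handed in, while the arm keeps its last pose, push and grip.
It also fails if it takes over 54 s, if anything falls off the work surface, if the arm or the gripper's body presses on something with over 40 N, if the wrist force passes 120 N, or if a joint passes its speed limit or range.

## Robot

A 6-joint arm with a two-finger parallel gripper is mounted at the origin on the work surface. World frame = base frame: x ahead of the robot, y to its left, z up, the work surface at z = 0. Lengths are in m, angles in rad, forces in N, time in s.
With the tool pointing down it reaches from about 0.3 to 0.875 m from the base axis. Payload 6.4 kg.
Tool frame: the origin (TCP) lies on the centre line of the jaws, within the pads' length; the fingertips stand 22 mm ahead of it and the grasp point (between the pads) lies 3 mm ahead of it; z points along the fingers, y is the line along which they close (so a half turn about z gives the same grasp; the last joint's range is limited). The gripper opens to 85 mm and grips with 20 to 120 N. Pads are 22 mm wide; open, the fingers measure 114 mm over their backs; the gripper's body (76 mm by 85 mm) begins 54 mm behind the grasp point. The pads swing forward as they close: fully open they stand 13 mm farther back than shut.
Start: joints at [-1.407, 0.181, 1.607, -0, 1.354, -0.206], TCP at [0.208, -0.536, 0.253] pointing down, gripper open.
Joint ranges: [-2.99, 2.99], [-0.89, 2.07], [0.3, 2.58], [-1.14, 4.28], [0, 2.63], [-3.12, 3.12]. Speed limits (rad/s): [2.57, 2.57, 3.01, 3.14, 3.14, 3.14].

## Interface

Orientations are given as a unit quaternion [w, x, y, z].
In Python, from bench import ctrl gives the robot as it stands. The module is installed in compiled form; this text tells all that it offers.
- The arm moves only by the tool servo_tool, never from a script. Its argument "commands" is a list of rows, each a list of 3 entries, a list of its own where there are three numbers: the shift along the tool's x, y, z in mm, then the turn about the tool's z in rad, then the finger opening in mm, from 0 to 85.4. In form: [[[dx, dy, dz], turn, jaw], ...]. A call has 1 to 20 rows; each row shifts and turns the commanded pose from where the row before left it, along the tool's axes as they then stand; what a row does not reach is not made up. A row lasts 1/8 s, in which the tool goes at most 62.5 mm and 10.7 degrees, less where a joint would pass 70% of its speed; a pose out of reach is approached as far as the arm can. A call with a gripper value outside its range is refused whole. The fingers move at their own pace and stop on an object; the grip force is fixed at half the most. Time passes only in rows, so rows that do not move let the fingers close. It gives the time, the measured TCP pose, the force, the opening and the grip force at its end, in the units of the state.
- ctrl.get_obs(): the state, without advancing time (a new reading comes with each control period).
- ctrl.camera(name): name is "side" or "top"; returns a dict with "color" (420x560x3 uint8, red, green, blue), "z_map" (420x560 float32, m along the optical axis (not along the pixel's ray), 0 where there is no reading), "fx", "fy", "cx", "cy" (pixels), "k1" (the pictures are not rectified: a ray, as slopes to the right and down, at radius r is drawn at 1 + k1 r^2 times it, then the intrinsics apply), "R" (3x3) and "t" (3): a world point X has camera coordinates R X + t. Camera axes: x right, y down, z forward; pixel columns grow to the right and rows downward; lengths in m; the calibration is good to about 2 mm. A picture is of the moment at which its call begins.
- ctrl.hand_in(): hands the job in; it is judged then, once.
The state is a dict: "time_s": time; "q": joint angles; "dq": joint speeds; "joint_efforts": joint torques, N m; "eef_pos": TCP position; "eef_rot": TCP orientation; "wrist_force": force on the tool from outside, world axes, zero at the start; "torque": the same for the moment, N m; "opening": opening from 0.0 (shut) to 1.0 (fully open); "grasp_force": force on a finger pad.
Only numpy, scipy, OpenCV 4.12 (cv2) and the standard library are available. Lean on these libraries where they do the work, as an engineer would, in place of code of your own. Each camera call takes 0.05 s, during which the arm holds its last target. There are 200 camera calls.

## Working session

There is one attempt and no reset: what is moved stays moved. The work goes in short steps, Python scripts to look and compute and a tool call to move; the robot and the scene stay as the last step left them, time stands still between calls to the robot, and variables do not carry over. Pictures are saved under pics/ and viewed, at most 10 in all, crops included, and the job is handed in when it is done.

Besides the shell and the picture viewer there is one more tool, called in YAML: its name, and indented under it one key for each argument. servo_tool: Moves the arm, as the interface text tells. Its arguments: {"type":"object","properties":{"commands":{"type":"array"}},"required":["commands"]}

```bash
mkdir -p pics
cat > h.py <<'E'
import numpy as np, cv2
from bench import ctrl
def world(c,u,v,z=None):
    """pixels -> world points, by depth map, or onto plane at height z"""
    u=np.atleast_1d(u).astype(float);v=np.atleast_1d(v).astype(float)
    K=np.array([[c["fx"],0,c["cx"]],[0,c["fy"],c["cy"]],[0,0,1]]);d=np.array([c["k1"],0,0,0,0.])
    s=cv2.undistortPoints(np.stack([u,v],1)[:,None],K,d)[:,0]
    ray=np.c_[s,np.ones(len(s))]; R=np.array(c["R"]);t=np.array(c["t"])
    if z is None: return (ray*c["z_map"][v.astype(int),u.astype(int)][:,None]-t)@R
    o=-R.T@t; w=ray@R
    return o+w*((z-o[2])/w[:,2])[:,None]
E
python3 - <<'E'
from h import *
for n in("top","side"):
    c=ctrl.camera(n); cv2.imwrite(f"pics/{n}0.png",c["color"][...,::-1]); np.savez(f"{n}0.npz",**c)
    print(n,-np.array(c["R"]).T@c["t"],c["fx"],c["k1"])
o=ctrl.get_obs();print(o)
E
```

```text
top [0.30596676 0.00271169 1.60272032] 526.9424711084175 -0.08240953161451389
side [-0.38666716 -0.87877045  1.3624775 ] 518.7652013932878 -0.16473598641485526
{'time_s': 0.1, 'q': array([-1.40730168e+00,  1.81439680e-01,  1.60790905e+00,  3.16059973e-05,
        1.35377551e+00, -2.06267923e-01]), 'dq': array([ 0.00108069, -0.00084291, -0.0027805 ,  0.00047871, -0.00094832,
       -0.00170773]), 'joint_efforts': array([ 7.06129395e-04, -4.45874441e+01, -3.52239203e+01, -3.59929672e-04,
        4.09790329e-03, -7.27637001e-06]), 'eef_pos': array([ 0.20776865, -0.53566548,  0.25248892]), 'eef_rot': array([-7.65288926e-04,  9.82958420e-01,  1.83826433e-01,  3.18026840e-05]), 'wrist_force': array([0.25044106, 0.61181663, 0.78436666]), 'torque': array([ 0.0169894 , -0.03780208,  0.00966355]), 'grasp_force': 0.0, 'opening': 0.9969389302293963}
```

View pics/top0.png

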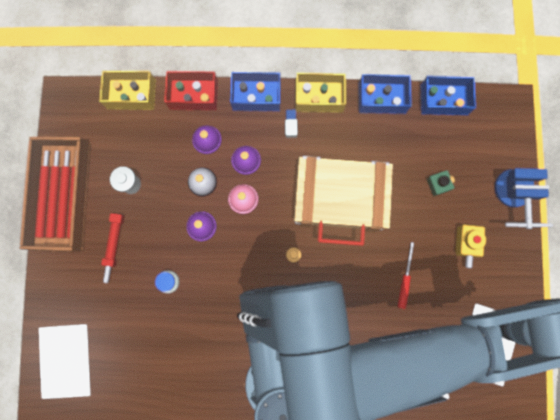

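View pics/side0.png

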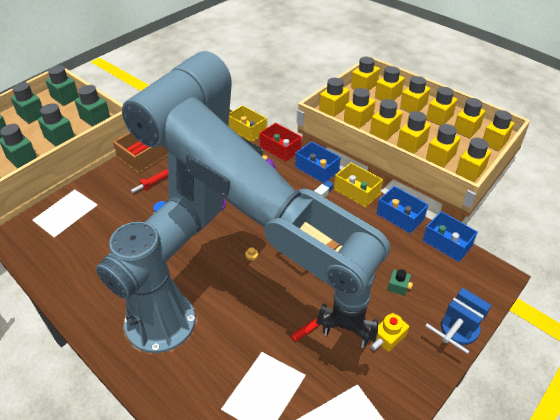

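The top view shows the chrome bell at about (202,181) among purple and pink look-alikes, and the crate at about (345,193) with its red bar from (319,240) to (364,242). In the side view the arm hides both.

Run:
```python
from h import *
c=dict(np.load("top0.npz")); im=c["color"].astype(int)
r,g,b=im[...,0],im[...,1],im[...,2]
def sub(m,x0,x1,y0,y1):
    z=np.zeros_like(m);z[y0:y1,x0:x1]=m[y0:y1,x0:x1];v,u=np.nonzero(z);return u,v
u,v=sub((r-b>60)&(r>150),188,216,168,196)
print("gold",len(u),u.mean(),v.mean(),world(c,u.mean(),v.mean(),.070),"depth",np.median(world(c,u,v),0))
u,v=sub((abs(r-b)<40)&(r>70)|((r-b>60)&(r>150)),185,220,165,199)
print("dome",len(u),u.mean(),v.mean(),world(c,u.mean(),v.mean(),.03))
u,v=sub((r>140)&(g<75)&(b<75),312,372,225,250)
P=world(c,u,v,.1145); D=world(c,u,v)
print("red",len(u),P.min(0),P.max(0),"depth z",np.percentile(D[:,2],[10,50,90]))
rect=cv2.minAreaRect(P[:,:2].astype(np.float32)*1000);print(rect)
# bar only: front-most pixels per column
cols=np.unique(u); vb=np.array([v[u==k].max() for k in cols]); 
B=world(c,cols,vb-1,.1145);k=np.polyfit(B[3:-3,1],B[3:-3,0],1);print("bar x=a*y+b",k,B[[0,-1]])
# lid
u,v=sub((r>g)&(g>b)&(r>150)&(g>110),290,400,150,232)
Q=world(c,u,v,.119);rect=cv2.minAreaRect(Q[:,:2].astype(np.float32)*1000);print("lid",rect,cv2.boxPoints(rect))
# battens included: use depth
h=world(c,*[a.ravel() for a in np.meshgrid(np.arange(285,405),np.arange(145,236))])
m=(h[:,2]>.112)&(h[:,2]<.135);rect=cv2.minAreaRect(h[m,:2].astype(np.float32)*1000);print("depth",rect,np.median(h[m,2]))
a=cv2.imread("pics/top0.png")[110:270,170:410];cv2.imwrite("pics/crop.png",cv2.resize(a,None,fx=3.3,fy=3.3,interpolation=cv2.INTER_CUBIC))
```

```text
gold 42 198.92857142857142 177.8095238095238 [[0.60309871 0.25910545 0.07      ]] depth [0.60270713 0.25876081 0.07129909]
dome 698 201.83954154727795 181.45702005730658 [[0.59971103 0.25646417 0.03      ]]
red 1 [ 0.42439014 -0.12913816  0.1145    ] [ 0.42439014 -0.12913816  0.1145    ] depth z [0.11078426 0.11078426 0.11078426]
((424.39013671875, -129.13815307617188), (0.0, 0.0), 0.0)Traceback (most recent call last):
  File "<stdin>", line 16, in <module>
    raise TypeError("expected non-empty vector for x")
TypeError: expected non-empty vector for x
```

Run:
```python
from h import *
c=dict(np.load("top0.npz")); im=c["color"].astype(int)
r,g,b=im[...,0],im[...,1],im[...,2]
def sub(m,x0,x1,y0,y1):
    z=np.zeros_like(m);z[y0:y1,x0:x1]=m[y0:y1,x0:x1];v,u=np.nonzero(z);return u,v
u,v=sub((r-g>80)&(r-b>80),312,372,215,250)
P=world(c,u,v,.1145); D=world(c,u,v)
print("red",len(u),P.min(0),P.max(0),"depth z",np.percentile(D[:,2],[10,50,90]))
cols=np.arange(325,361);w=[ (v[(u==k)&(v>230)]).mean() for k in cols]
B=world(c,cols,w,.1145);print("bar x=a*y+b",np.polyfit(B[:,1],B[:,0],1))
us=u[v>235];print("ends",world(c,[us.min(),us.max()],[239,242],.1145))
hh=world(c,*[a.ravel() for a in np.meshgrid(np.arange(285,405),np.arange(145,236))])
m=(hh[:,2]>.113)&(hh[:,2]<.135);rect=cv2.minAreaRect(hh[m,:2].astype(np.float32)*1000);print("depth",rect,np.median(hh[m,2]));print(cv2.boxPoints(rect))
h2=world(c,*[a.ravel() for a in np.meshgrid(np.arange(180,226),np.arange(160,205))])
m=(h2[:,2]>.015)&(h2[:,2]<.08);print("bell",[(z,h2[(h2[:,2]>z)&(h2[:,2]<.08)].mean(0)) for z in(.015,.03,.058)])
for n,p in dict(purp_ul=(206,135),purp_r=(246,156),purp_d=(201,224),pink=(243,196),plug=(293,253)).items(): print(n,world(c,*p))
a=cv2.imread("pics/top0.png")[110:270,170:410];cv2.imwrite("pics/crop.png",cv2.resize(a,None,fx=3.3,fy=3.3,interpolation=cv2.INTER_CUBIC))
```

```text
red 296 [ 0.40859593 -0.2230519   0.1145    ] [ 0.47235579 -0.09218455  0.1145    ] depth z [0.11508702 0.11950676 0.12364078]
bar x=a*y+b [0.0630883 0.4272072]
ends [[ 0.42382715 -0.09229571  0.1145    ]
 [ 0.41726247 -0.22287918  0.1145    ]]
depth ((544.5338134765625, -163.72503662109375), (268.865966796875, 227.39707946777344), 86.81021118164062) 0.12059115188722948
[[ 423.5311   -291.62314 ]
 [ 650.57587  -304.27634 ]
 [ 665.5365    -35.826935]
 [ 438.49176   -23.173737]]
bell [(0.015, array([0.59879101, 0.25577183, 0.04331973])), (0.03, array([0.60047933, 0.25719481, 0.04686993])), (0.058, array([0.60307095, 0.2588499 , 0.07063366]))]
purp_ul [[0.7329408  0.24251177 0.07481018]]
purp_r [[0.67050445 0.12092653 0.07401689]]
purp_d [[0.46521899 0.24693658 0.07412942]]
pink [[0.55041179 0.12668397 0.07126986]]
plug [[ 0.38782771 -0.02359093  0.02508013]]
```

View pics/crop.png

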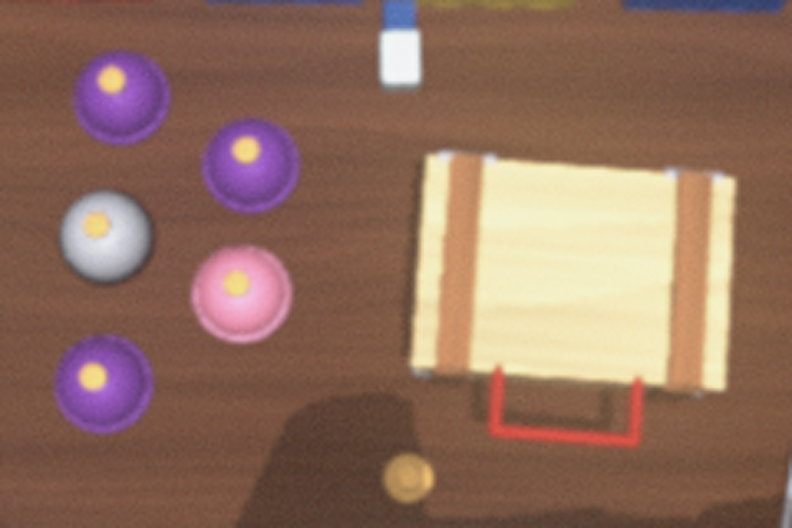

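The crop confirms it: the chrome bell's plunger is at crop (95,224), and the red bar runs from (492,433) to (637,441), with a yaw of about -0.06 rad. I'll turn the tool so that y lies along the crate's x axis, then move over the bell with the jaws shut.

servo_tool:
  commands:
    - [[0,0,0],-0.163,0]
    - [[0,0,0],-0.163,0]
    - [[0,0,0],-0.163,0]
    - [[0,0,0],-0.163,0]
    - [[0,0,0],-0.163,0]
    - [[0,0,0],-0.163,0]
    - [[0,0,0],-0.163,0]
    - [[0,0,0],0,0]

```text
time_s: 1.1
eef_pos: [0.2078, -0.5359, 0.2528]
eef_rot: [-0.0, 0.728, 0.685, 0.0]
wrist_force: [-0.5, 0.3, -0.2]
opening: 0.0
grasp_force: 0.0
```

servo_tool:
  commands:
    - [[20,9,0],0,0]
    - [[40.8,17.3,0],0,0]
    - [[40.8,17.3,0],0,0]
    - [[40.8,17.3,0],0,0]
    - [[40.8,17.3,0],0,0]
    - [[40.8,17.3,0],0,0]
    - [[40.8,17.3,0],0,0]
    - [[40.8,17.3,0],0,0]
    - [[40.8,17.3,0],0,0]
    - [[40.8,17.3,0],0,0]
    - [[40.8,17.3,0],0,0]
    - [[40.8,17.3,0],0,0]
    - [[40.8,17.3,0],0,0]
    - [[40.8,17.3,0],0,0]
    - [[40.8,17.3,0],0,0]
    - [[40.8,17.3,0],0,0]
    - [[40.8,17.3,0],0,0]
    - [[40.8,17.3,0],0,0]
    - [[40.8,17.3,0],0,0]
    - [[0,0,0],0,0]

```text
time_s: 3.6
eef_pos: [0.5723, 0.2009, 0.2528]
eef_rot: [-0.0, 0.728, 0.686, -0.0]
wrist_force: [-0.0, 0.1, -0.4]
opening: 0.001
grasp_force: 0.0
```

servo_tool:
  commands:
    - [[30,13.5,0],0,0]
    - [[29.3,13.1,0],0,0]
    - [[0,0,20],0,0]
    - [[0,0,30],0,0]
    - [[0,0,30],0,0]
    - [[0,0,30],0,0]
    - [[0,0,20],0,0]
    - [[0,0,10],0,0]
    - [[0,0,0],0,0]

```text
time_s: 4.72
eef_pos: [0.6027, 0.255, 0.1129]
eef_rot: [-0.0, 0.728, 0.685, -0.0]
wrist_force: [-1.0, -0.1, 0.1]
opening: -0.001
grasp_force: 0.0
```

Run:
```python
from h import *
print(ctrl.get_obs()["eef_pos"])
c=ctrl.camera("side")
R=np.array(c["R"]);p=R@[.602,.258,.07]+c["t"];s=p[:2]/p[2];s=s*(1+c["k1"]*(s@s));x,y=int(s[0]*c["fx"]+c["cx"]),int(s[1]*c["fy"]+c["cy"]);print(x,y)
c2=ctrl.camera("top")
def cr(c,x,y,f,h): return cv2.resize(c["color"][max(0,y-h):y+h,max(0,x-h):x+h,::-1],(390,390),interpolation=cv2.INTER_CUBIC)
cv2.imwrite("pics/bell.png",np.hstack([cr(c,x,y,4,50),cr(c2,202,182,4,50)]))
```

```text
[0.6026593  0.25496171 0.11288633]
238 172
```

View pics/bell.png

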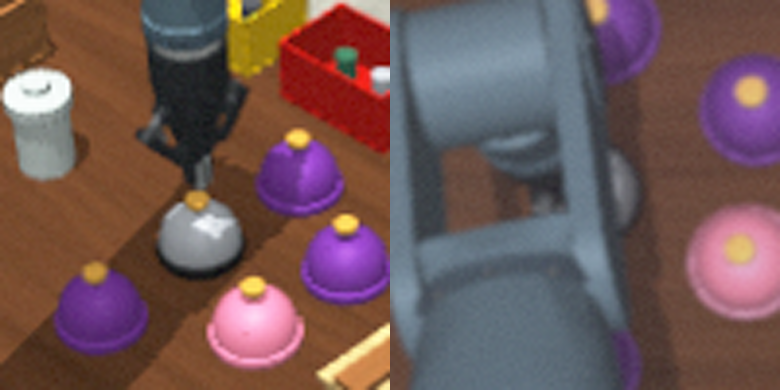

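The fingertips stand right over the chrome bell's plunger (left panel, 198,195). I'll descend until contact.

servo_tool:
  commands:
    - [[3,0,10],0,0]
    - [[0,0,6],0,0]
    - [[0,0,2],0,0]
    - [[0,0,2],0,0]
    - [[0,0,2],0,0]
    - [[0,0,0],0,0]

```text
time_s: 5.58
eef_pos: [0.6033, 0.2583, 0.0915]
eef_rot: [0.0, 0.728, 0.686, 0.0]
wrist_force: [-0.7, -0.3, 2.2]
opening: 0.002
grasp_force: 0.8
```

servo_tool:
  commands:
    - [[0,0,2],0,0]
    - [[0,0,1],0,0]
    - [[0,0,0],0,0]

```text
time_s: 5.95
eef_pos: [0.6034, 0.2583, 0.0885]
eef_rot: [0.0, 0.728, 0.686, 0.0]
wrist_force: [-0.1, -0.4, 3.1]
opening: 0.005
grasp_force: 1.5
```

servo_tool:
  commands:
    - [[0,0,1],0,0]
    - [[0,0,1],0,0]
    - [[0,0,0],0,0]

```text
time_s: 6.32
eef_pos: [0.6034, 0.2583, 0.0864]
eef_rot: [0.0, 0.728, 0.686, 0.0]
wrist_force: [-0.6, -1.0, 4.2]
opening: -0.002
grasp_force: 2.1
```

servo_tool:
  commands:
    - [[0,0,1],0,0]
    - [[0,0,0.5],0,0]
    - [[0,0,0],0,0]

```text
time_s: 6.7
eef_pos: [0.6034, 0.2583, 0.0851]
eef_rot: [0.0, 0.728, 0.686, 0.0]
wrist_force: [-0.3, 0.1, 4.2]
opening: 0.005
grasp_force: 2.8
```

servo_tool:
  commands:
    - [[0,0,0.5],0,0]
    - [[0,0,0],0,0]

```text
time_s: 6.95
eef_pos: [0.6034, 0.2583, 0.085]
eef_rot: [0.0, 0.728, 0.686, 0.0]
wrist_force: [-2.2, -0.7, 8.8]
opening: 0.001
grasp_force: 4.1
```

servo_tool:
  commands:
    - [[0,0,0.7],0,0]
    - [[0,0,0],0,0]
    - [[0,0,0],0,0]

```text
time_s: 7.32
eef_pos: [0.6035, 0.2583, 0.085]
eef_rot: [0.0, 0.728, 0.686, 0.0]
wrist_force: [-4.2, -1.1, 12.8]
opening: -0.003
grasp_force: 6.0
```

servo_tool:
  commands:
    - [[0,0,-5],0,0]
    - [[0,0,-10],0,0]
    - [[0,0,-30],0,0]
    - [[0,0,-40],0,0]
    - [[0,0,-40],0,0]
    - [[0,0,-40],0,0]
    - [[0,0,0],0,0]

```text
time_s: 8.2
eef_pos: [0.6049, 0.2588, 0.253]
eef_rot: [0.002, 0.728, 0.686, 0.003]
wrist_force: [0.6, -0.7, 1.1]
opening: -0.005
grasp_force: 0.0
```

servo_tool:
  commands:
    - [[-18,-7,0],0,40]
    - [[-35.5,-13.4,0],0,40]
    - [[-35.5,-13.4,0],0,40]
    - [[-35.5,-13.4,0],0,40]
    - [[-35.5,-13.4,0],0,40]
    - [[-35.5,-13.4,0],0,40]
    - [[-35.5,-13.4,0],0,40]
    - [[-35.5,-13.4,0],0,40]
    - [[-35.5,-13.4,0],0,40]
    - [[-35.5,-13.4,0],0,40]
    - [[-35.5,-13.4,0],0,40]
    - [[-35.5,-13.4,0],0,40]
    - [[-17.5,-6.4,0],0,40]
    - [[0,0,0],0,40]

```text
time_s: 9.95
eef_pos: [0.4161, -0.1578, 0.2474]
eef_rot: [-0.001, 0.729, 0.685, -0.0]
wrist_force: [-0.1, 0.4, 1.2]
opening: 0.47
grasp_force: 0.0
```

Run:
```python
from h import *
c=ctrl.camera("side");h=(c["color"].astype(int))
p=np.array(c["R"])@[.602,.258,.07]+c["t"];s=p[:2]/p[2];s=s*(1+c["k1"]*(s@s));x,y=int(s[0]*c["fx"]+c["cx"]),int(s[1]*c["fy"]+c["cy"])
print(x,y,h[y,x]); 
cv2.imwrite("pics/s2.png",c["color"][...,::-1])
```

```text
238 172 [251 219  92]
```

View pics/s2.png

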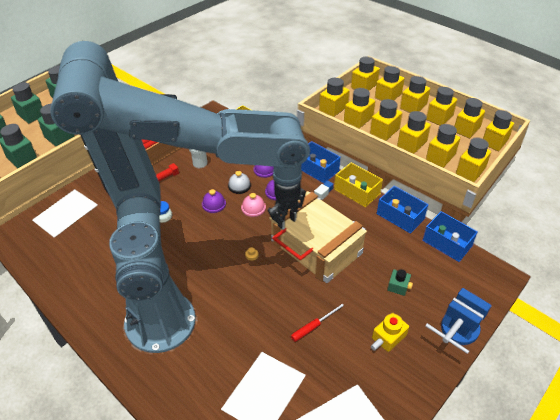

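The plunger is up again: gold at (238,172). The gripper is above the bar, which runs from about (273,237) to (307,256). I'll cross-check the bar's position from this view.

Run:
```python
from h import *
c=ctrl.camera("side");im=c["color"].astype(int);r,g,b=im[...,0],im[...,1],im[...,2]
m=(r-g>80)&(r-b>80)
v,u=np.nonzero(m);k=(u>265)&(u<318)&(v>228)&(v<265);u,v=u[k],v[k]
P=world(c,u,v,.1145);k=P[:,0]<.432;P=P[k];print(len(P),P.min(0),P.max(0),np.polyfit(P[:,1],P[:,0],1))
k=np.polyfit(P[:,1],P[:,0],1);print("x at y=-.1575",np.polyval(k,-.1575))
```

```text
143 [ 0.40736177 -0.22387599  0.1145    ] [ 0.43140335 -0.09101888  0.1145    ] [0.04034107 0.42476179]
x at y=-.1575 0.41840806821601795
```

servo_tool:
  commands:
    - [[0,1.5,15],0,40]
    - [[0,0,25],0,40]
    - [[0,0,30],0,40]
    - [[0,0,25],0,40]
    - [[0,0,15],0,40]
    - [[0,0,7],0,40]
    - [[0,0,5],0,40]
    - [[0,0,0],0,40]

```text
time_s: 11.05
eef_pos: [0.4189, -0.1575, 0.1268]
eef_rot: [0.0, 0.728, 0.686, 0.0]
wrist_force: [1.0, 0.3, -0.2]
opening: 0.471
grasp_force: 0.0
```

servo_tool:
  commands:
    - [[0,0,0],0,25]
    - [[0,0,0],0,16]
    - [[0,0,0],0,10]
    - [[0,0,0],0,5]
    - [[0,0,0],0,5]
    - [[0,0,0],0,5]

```text
time_s: 11.8
eef_pos: [0.4167, -0.1574, 0.127]
eef_rot: [-0.002, 0.728, 0.686, -0.002]
wrist_force: [-12.5, -0.5, 12.1]
opening: 0.107
grasp_force: 58.6
```

servo_tool:
  commands:
    - [[0,0.5,-11.5],0,5]
    - [[0,1.1,-11.5],0,5]
    - [[0,1.6,-11.4],0,5]
    - [[0,2.2,-11.4],0,5]
    - [[0,0,0],0,5]

```text
time_s: 12.42
eef_pos: [0.4216, -0.1577, 0.1721]
eef_rot: [-0.002, 0.728, 0.686, -0.002]
wrist_force: [-9.1, -2.3, -0.1]
opening: 0.106
grasp_force: 58.8
```

servo_tool:
  commands:
    - [[0,2.7,-11.2],0,5]
    - [[0,3.3,-11.1],0,5]
    - [[0,3.8,-10.9],0,5]
    - [[0,4.3,-10.7],0,5]
    - [[0,0,0],0,5]

```text
time_s: 13.05
eef_pos: [0.4351, -0.1585, 0.216]
eef_rot: [-0.003, 0.728, 0.686, -0.003]
wrist_force: [-13.9, -1.5, 2.2]
opening: 0.112
grasp_force: 58.8
```

servo_tool:
  commands:
    - [[0,4.2,-10.5],0,5]
    - [[0,4.9,-10.2],0,5]
    - [[0,5.3,-9.9],0,5]
    - [[0,6.3,-9.6],0,5]
    - [[0,0,0],0,5]

```text
time_s: 13.68
eef_pos: [0.4565, -0.1598, 0.2567]
eef_rot: [-0.002, 0.728, 0.686, -0.002]
wrist_force: [-11.9, -0.7, 3.9]
opening: 0.11
grasp_force: 58.8
```

servo_tool:
  commands:
    - [[0,6.8,-9.3],0,5]
    - [[0,7.3,-9.0],0,5]
    - [[0,7.7,-8.6],0,5]
    - [[0,8.1,-8.2],0,5]
    - [[0,0,0],0,5]
    - [[0,0,0],0,5]

```text
time_s: 14.42
eef_pos: [0.4856, -0.1616, 0.2932]
eef_rot: [-0.002, 0.728, 0.686, -0.003]
wrist_force: [-19.2, 1.3, 15.0]
opening: 0.11
grasp_force: 59.6
```

Run:
```python
from h import *
c=ctrl.camera("side");cv2.imwrite("pics/s3.png",cv2.resize(c["color"][130:330,180:460,::-1],(784,560),interpolation=cv2.INTER_CUBIC))
o=ctrl.get_obs();print(o["eef_pos"],o["wrist_force"],o["torque"])
im=c["color"].astype(int);r,g,b=im[...,0],im[...,1],im[...,2]
v,u=np.nonzero((r>g)&(g>b)&(r>170)&(g>140)&(c["z_map"]>0));P=world(c,u,v)
ax=np.array([.998,-.061]);ay=np.array([.061,.998]);d=P[:,:2]-[.6515,-.172];X=d@ax;Y=d@ay
k=(abs(Y)<.125)&(X>-.19)&(X<.0)&(P[:,2]>.125);X,Z=X[k],P[k,2];print(len(X))
import numpy.polynomial
for _ in range(5):
    q=np.polyfit(X,Z,1);e=Z-np.polyval(q,X);kk=abs(e)<max(2*e.std(),.003);X,Z=X[kk],Z[kk]
print(len(X),e.std(),np.degrees(np.arctan(-q[0])),"z at hinge",q[1],X.min(),X.max())
```

```text
[ 0.48557281 -0.16159312  0.29314145] [-19.02637193   2.70359539  15.72013056] [ 0.38704883  3.31835612 -0.03266798]
252
196 0.0011666037170547565 43.56682312733111 z at hinge 0.12208652042669328 -0.13383189388827366 -0.004376003312336696
```

View pics/s3.png

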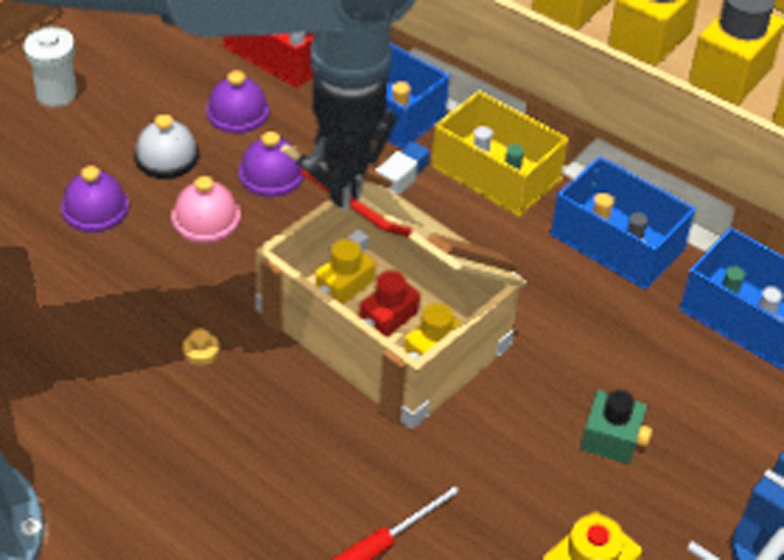

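The lid stands open with the bar held between the pads (crop 345,195), and the lid angle measures about 44–45°. I'll relax the leftover radial load slightly and let it settle.

servo_tool:
  commands:
    - [[0,-1.2,-1.2],0,5]
    - [[0,0,0],0,5]
    - [[0,0,0],0,5]
    - [[0,0,0],0,5]
    - [[0,0,0],0,5]

```text
time_s: 15.1
eef_pos: [0.4856, -0.1616, 0.2934]
eef_rot: [-0.001, 0.728, 0.685, -0.002]
wrist_force: [-10.4, 0.5, 7.6]
opening: 0.108
grasp_force: 59.2
```

Run:
```python
from h import *
o=ctrl.get_obs();p=o["eef_pos"];print(p,o["wrist_force"],o["grasp_force"],np.abs(o["dq"]).max())
x=(p[0]-.6515);z=p[2]-.0125-.110;print(np.degrees(np.arctan2(z,-x/.998)-4.5/235))
```

```text
[ 0.48555448 -0.16160384  0.29335551] [-10.35113319   0.49516035   7.57793628] 59.24308776855469 0.001586252093009682
44.68073223852242
```

Steady at about 44.7° with a firm grip and low force, so I'm handing in.

```bash
python3 -c "
from bench import ctrl
print(ctrl.hand_in())"
```

```text
the job is handed in; nothing more can be done
None
```

I pressed the chrome bell fully to its stop and let it spring back up, then opened the crate lid by its red bar to about 44.7° and handed in with the gripper still holding it, at about 15 s.

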